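# Transfer a touring power rack from the generator to the house supply

### The arm

A 6-joint arm with a two-finger parallel gripper is mounted at the origin on the work surface. World frame = base frame: x ahead of the robot, y to its left, z up, the work surface at z = 0. Lengths are in m, angles in rad, forces in N, time in s.
With the tool pointing down it reaches from about 0.3 to 1 m from the base axis. Payload 5.1 kg.
Tool frame: the origin (TCP) lies midway between the tips of the shut fingers; the grasp point (between the pads) lies 19 mm behind it (env.hold_point_z is the distance from the TCP to the grasp point, in m); z points along the fingers, y is the direction in which the jaws open and shut (so a half turn about z gives the same grasp; the last joint's range is limited). The gripper opens to 95 mm and grips with 3 to 60 N. Pads are 20 mm wide; open, the fingers measure 119 mm over their backs; the gripper's body (75 mm by 180 mm) begins 59 mm behind the grasp point.
Start: joints at [1.097, 0.124, 1.65, -0, 1.367, -0.083], TCP at [0.248, 0.601, 0.181] pointing down, gripper open.
Joint ranges: [-2.61, 2.61], [-1.02, 2.33], [0.03, 2.71], [-1.35, 4.49], [0.32, 2.68], [-2.91, 2.91]. Speed limits (rad/s): [2.57, 2.57, 3.14, 3.14, 3.14, 3.14].

### API

Orientations are given as a rotation vector (axis times angle).
In Python, from plant import status, viewer, order, env gives the robot as it stands. The module is installed in compiled form; this text tells all that it offers.
- The arm moves only by the tool send_rows, never from a script. Its argument "series" is a list of rows, each an object with "translation": the shift along the tool's x, y, z each as a share of 20 mm, from -1 to 1, a list of three; "angular": the turn, a rotation vector about the tool's x, y, z each as a share of 0.08 rad, from -1 to 1, a list of three. A call has 1 to 12 rows; each row shifts and turns the commanded pose from where the row before left it, along the tool's axes as they then stand; what a row does not reach is not made up. A row lasts 1/12 s, in which the tool goes at most 41.7 mm and 7.16 degrees, less where a joint would pass 70% of its speed; a pose out of reach is approached as far as the arm can. A call with a number of a shift or a turn outside -1 to 1 is refused whole. A call with a gripper value outside its range is refused whole. "fingers" is the opening, from 0 (shut) to 1 (fully open), set as the call begins (left out, the last holds). The fingers move at their own pace and stop on an object; "newtons" is the grip in N (left out, the last holds). Time passes only in rows, so rows that do not move let the fingers close. It gives the time, the measured TCP pose, the force and the opening at its end, in the units of the state.
- status.get_obs(): the state, without advancing time (a new reading comes with each control period).
- viewer.capture(name): name is "scene" or "top" or "wrist"; returns (picture, depth): 420x560x3 uint8, blue, green, red; 420x560 float32, m along the optical axis (not along the pixel's ray), 0 where there is no reading.
- viewer.camera_params(name): a dict with "mtx" (3x3 intrinsics, pixels), "origin" and "rotation" of the camera in the world. Camera axes: x right, y down, z forward; pixel columns grow to the right and rows downward; lengths in m; the calibration is good to about 2 mm. A picture is of the moment at which its call begins: read the wrist's pose just before it. camera_params takes no time and is no camera call; for the wrist camera it gives the pose at the moment of the call.
- order.sign_off(): hands the job in, once; it reports no verdict.
The state is a dict: "t": time; "q": joint angles; "joint_velocities": joint speeds; "effort": joint torques, N m; "tool_pos": TCP position; "ee_rot": TCP orientation; "wrist_force": force on the tool from outside, world axes, zero at the start; "moment": the same for the moment, N m; "finger_gap": finger opening in m.
Only numpy, scipy, OpenCV 4.12 (cv2) and the standard library are available. Lean on these libraries where they do the work, as an engineer would, in place of code of your own. Each camera call takes 0.05 s, during which the arm holds its last target.

### The job

The power rack is running on the blue (generator) supply: transfer it to the orange (house) supply without switching under load. Flip the big breaker toggle down to off, then turn the supply selector knob clockwise, past the white off mark, until it clicks home on the orange mark, and flip the breaker back up to on. Leave the things standing around where they are.

Things in the scene. Friction and masses are not known exactly. Their poses are not given: they have to be found in the camera images.
- case: Fixed black slant-top case with aluminium edges, 530 mm wide (y), 382 mm deep (x). Origin: centre of its underside; x points from its front (75 mm high, operator's side) to its back (235 mm high), y to the operator's left, z up. The bay rises to the back at 30 degrees, with a flat top 85 mm deep behind. Side by side in the bay, in either order: selector unit and breaker unit, each 241 mm wide.
- selector_unit: Fixed unit with a grey plate, the round selector knob and colour marks beyond it: blue at upper left, white straight up the slope, orange at upper right. Origin: on the knob's axis, 4 mm under the dark panel's surface. x up the slope, y to the operator's left, z square out of the panel (30 degrees from vertical, leaning to the front). In z: grey plate to 7 mm, knob 9 to 45 mm.
- selector_grip (a point): Point on the knob's axis, 31 mm out from the selector unit's origin, the height to grip. The knob is a black fluted cylinder, 60 mm diameter, 36 mm tall, with a white line on its top and side; it turns about its own axis, square to the sloping panel. 45 mm are free all round it.
- selector_mark (a point): Outer end of the knob's white line, 30 mm from the knob's axis and 41 mm out; moves with the knob.
- selector (a joint): Angle of the selector, rad, growing clockwise seen from outside: 0 blue, 0.785 white (off), 1.571 orange; stops 0.06 beyond the ends. A sprung roller detent holds it in each place: about 0.45 N m to break away, fading to nothing half-way (0.39, 1.18), then it pulls on to the next place; let go before half-way it springs back. A grip of 30 N holds it well.
- breaker_unit: Fixed unit with the main breaker: grey body 80 mm wide and 122 mm along the slope, black toggle. Origin: on the toggle's pivot line, mid-breaker, 4 mm under the dark panel's surface; axes as for the selector unit (x up the slope, y left, z out of the panel). In z: grey body to 20 mm, black nose (64 mm along x, 44 mm along y) to 25 mm, toggle to 62 mm.
- breaker_tip (a point): Middle of the toggle's white end, 62 mm from its pivot line; the toggle is 26 mm wide (y) and 14 mm thick and swings up and down the slope. Moves with the toggle: 21 mm up the slope from the origin when on, 21 mm down the slope when off.
- breaker (a joint): Angle of the toggle in rad: 0 off (down the slope), 0.70 on (up the slope). Over-centre spring: pushed past 0.35 it snaps to the other end and stays; takes up to about 8 N pushed 45 mm from the pivot.
- tape_roll: Orange roll of tape, 120 mm diameter, 48 mm high, lying flat on the bench beside the case; origin: centre of its underside. A bystander.
- mug: White mug, 84 mm diameter, 95 mm high, on the bench beside the case; origin: centre of its underside. A bystander.
- tester: Yellow hand-held cable tester, 135 x 70 x 36 mm, lying on the flat top of the case; origin: centre of its underside. A bystander.

How it is judged:
By the outcome, as a careful person would: the job done as asked, in the order asked, and still so for the second after the job is handed in, with the robot touching nothing.
It also fails if it takes over 58 s, if anything falls off the work surface, if the arm or the gripper's body presses on something with over 40 N, if the wrist force passes 120 N, or if a joint passes its speed limit or range.

## Working session

There is one attempt and no reset: what is moved stays moved. The work goes in short steps, Python scripts to look and compute and a tool call to move; the robot and the scene stay as the last step left them, time stands still between calls to the robot, and variables do not carry over. Pictures are saved under pics/ and viewed, and the job is handed in when it is done.

Besides the shell and the picture viewer there is one more tool, called in YAML: its name, and indented under it one key for each argument. send_rows: Moves the arm, as the interface text tells. Its arguments: {"type":"object","properties":{"series":{"type":"array"},"fingers":{"type":"number"},"newtons":{"type":"number"}},"required":["series"]}

```bash
mkdir -p pics; python3 - <<'E'
from plant import status, viewer, order, env
import cv2,numpy as np
print(status.get_obs(), env.hold_point_z)
for n in("scene","top"):
    p,d=viewer.capture(n); cv2.imwrite(f"pics/{n}0.png",p); np.savez(f"{n}0.npz",p=p,d=d,**viewer.camera_params(n)); print(viewer.camera_params(n))
E
```

```text
{'t': 0.0, 'q': array([ 1.09738596e+00,  1.24524783e-01,  1.65165904e+00, -5.03629474e-06,
        1.36746919e+00, -8.26132651e-02]), 'joint_velocities': array([-3.67440570e-04, -1.66944617e-03, -2.04802019e-03,  2.43366115e-03,
       -5.89904037e-04, -6.56867472e-05]), 'effort': array([-8.79487779e-04, -4.17598486e+01, -3.59935713e+01,  7.73516740e-02,
        4.92287718e-02, -1.72996452e-04]), 'tool_pos': array([0.2473182 , 0.60035458, 0.17988321]), 'ee_rot': array([-0.60985308, -3.08125805,  0.0031137 ]), 'wrist_force': array([0.92391423, 0.85076716, 0.47930856]), 'moment': array([-0.00196399, -0.0024579 , -0.02430574]), 'finger_gap': 0.09512607306247377} 0.0188
{'mtx': array([[530.72969774,   0.        , 281.2982949 ],
       [  0.        , 530.72969774, 207.8257266 ],
       [  0.        ,   0.        ,   1.        ]]), 'origin': array([1.32275714, 0.06558948, 1.15245944]), 'rotation': array([-1.80374381, -1.95972882,  0.63344122])}
{'mtx': array([[387.58953645,   0.        , 276.52760185],
       [  0.        , 387.58953645, 214.49608676],
       [  0.        ,   0.        ,   1.        ]]), 'origin': array([ 0.48849366, -0.01596957,  1.11356334]), 'rotation': array([-2.16832451,  2.14616573, -0.13786558])}
```

View pics/scene0.png

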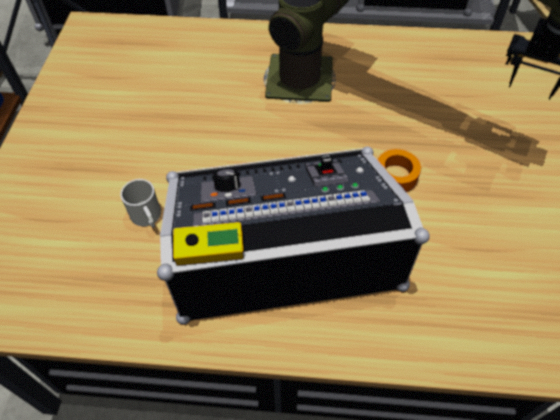

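View pics/top0.png

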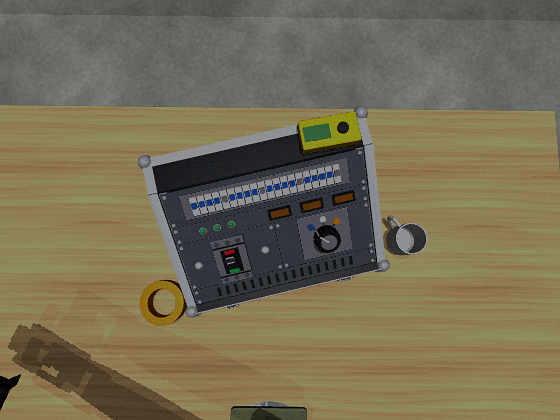

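The top view shows the case with the breaker at (233,262), the selector knob at (327,238) and its white line pointing to blue at the upper left. The tester is at (330,131), the tape at (163,302) and the mug at (405,238). Next I'll measure the poses.

```bash
cat > h.py <<'E'
import numpy as np,cv2
from scipy.spatial.transform import Rotation as R
def cloud(d,mtx,origin,rotation):
    v,u=np.mgrid[:d.shape[0],:d.shape[1]]
    P=np.stack([(u-mtx[0,2])/mtx[0,0]*d,(v-mtx[1,2])/mtx[1,1]*d,d],-1)
    return P@R.from_rotvec(rotation).as_matrix().T+origin
def proj(X,mtx,origin,rotation):
    c=(np.asarray(X)-origin)@R.from_rotvec(rotation).as_matrix()
    return c[...,:2]/c[...,2:]*mtx[0,0]+[mtx[0,2],mtx[1,2]]
E
python3 - <<'E'
from h import *
z=np.load('top0.npz');p=z['p'];d=z['d'];C=cloud(d,z['mtx'],z['origin'],z['rotation'])
cv2.imwrite('pics/crop.png',cv2.resize(p[190:310,170:390],None,fx=3.6,fy=3.6,interpolation=cv2.INTER_CUBIC))
for (u,v) in [(260,245),(270,265),(200,240),(327,238),(300,275),(233,262),(240,160),(270,350),(144,161),(362,113),(191,312),(383,266)]: print(u,v,C[v,u].round(4))
# panel plane ransac
m=np.zeros(d.shape,bool);m[200:300,190:365]=1
X=C[m];X=X[X[:,2]>0.05]
rng=np.random.default_rng(0);best=0
for _ in range(400):
    a=X[rng.choice(len(X),3,False)];n=np.cross(a[1]-a[0],a[2]-a[0]);n/=np.linalg.norm(n)+1e-12
    s=(abs((X-a[0])@n)<.002).sum()
    if s>best: best=s;bn=n;ba=a[0]
I=X[abs((X-ba)@bn)<.0025];c=I.mean(0);n=np.linalg.svd(I-c,full_matrices=False)[2][2];n*=np.sign(n[2])
print(best,len(X),c,n,np.degrees(np.arccos(n[2])),np.degrees(np.arctan2(-n[1],-n[0])))
h=(C-c)@n
hh=np.where(m,h,0)
cv2.imwrite('pics/h.png',cv2.resize(np.clip(hh[190:310,170:390]*4000+40,0,255).astype(np.uint8),None,fx=3.6,fy=3.6,interpolation=cv2.INTER_NEAREST))
k=m&(h>.03);k[:,:290]=0
print('knob',C[k].mean(0),h[k].mean(),k.sum(), np.median(h[k]))
b=m&(h>.012);b[:,290:]=0
print('brk',C[b].mean(0),h[b].max(),b.sum())
np.savez('pl.npz',c=c,n=n)
E
```

```text
260 245 [0.534  0.0234 0.1435]
270 265 [ 0.4846 -0.0018  0.1126]
200 240 [0.5438 0.17   0.162 ]
327 238 [ 0.5508 -0.1393  0.1799]
300 275 [ 0.4593 -0.0804  0.0855]
233 262 [0.491  0.0841 0.1957]
240 160 [0.7264 0.0692 0.2354]
270 350 [ 0.2506 -0.003   0.0008]
144 161 [0.7186 0.2881 0.2465]
362 113 [ 0.8397 -0.2144  0.2447]
191 312 [0.362  0.2011 0.0882]
383 266 [ 0.4849 -0.2972  0.0911]
8747 16051 [ 0.52884535 -0.01303867  0.13558958] [-0.48595515 -0.11727422  0.86607987] 29.993757701657863 13.567615834821543
knob [ 0.54246348 -0.13679269  0.21409154] 0.07588432481732475 476 0.0400659705048518
brk [0.50562952 0.0926037  0.18030477] 0.8669562178806597 1572
```

View pics/crop.png

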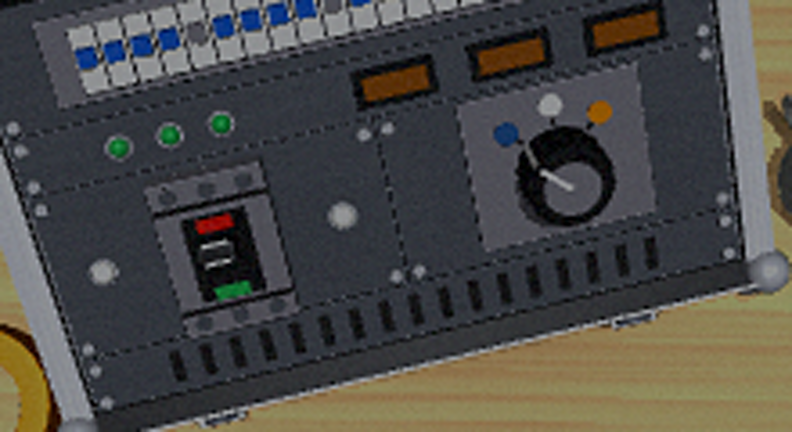

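View pics/h.png

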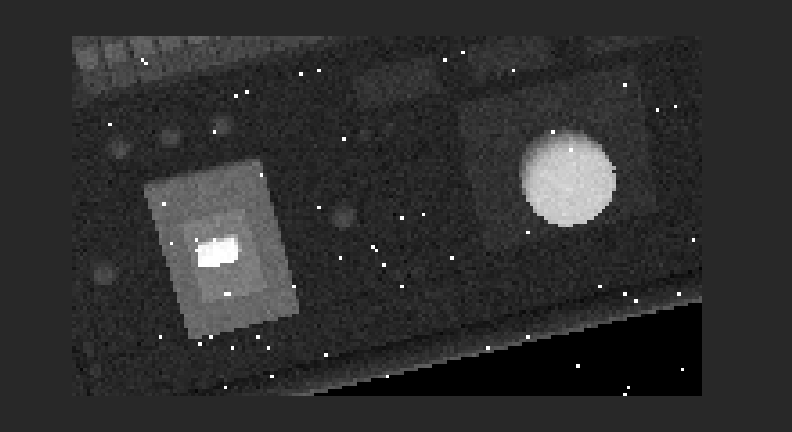

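```bash
python3 - <<'E'
from h import *
z=np.load('top0.npz');d=z['d'];C=cloud(d,z['mtx'],z['origin'],z['rotation']);q=np.load('pl.npz');c,n=q['c'],q['n']
yaw=np.arctan2(-n[1],-n[0])
def frame(yaw):
    zz=np.array([-.5*np.cos(yaw),-.5*np.sin(yaw),np.cos(np.pi/6)]);yy=np.array([-np.sin(yaw),np.cos(yaw),0]);return np.stack([np.cross(yy,zz),yy,zz],1)
F=frame(yaw);L=(C-c)@F;h=L[...,2]
m=np.zeros(d.shape,bool);m[200:300,200:365]=1
def lr(m,lo,hi,u0,u1):
    k=m&(h>lo)&(h<hi);k[:,:u0]=0;k[:,u1:]=0
    k=cv2.morphologyEx(k.astype(np.uint8),cv2.MORPH_OPEN,np.ones((2,2)))>0
    return k
k=lr(m,.012,.07,205,256);r=cv2.minAreaRect(L[k][:,:2].astype(np.float32));print('body',r,np.median(h[lr(m,.012,.018,205,256)]))
t=lr(m,.045,.07,205,256);print('tip',L[t].mean(0),np.ptp(L[t],axis=0),h[t].max(),np.median(h[t]))
k=lr(m,.038,.045,300,350);print('knob',cv2.minEnclosingCircle(L[k][:,:2].astype(np.float32)),L[k].mean(0))
for a,b in [((144,161),(191,312)),((362,113),(383,266)),((191,312),(383,266)),((144,161),(362,113))]:
    v=C[b[1],b[0]]-C[a[1],a[0]];print(np.degrees(np.arctan2(v[1],v[0])))
print(np.degrees(yaw))
# front aluminium edge line etc. - rail edges via color
E
```

```text
body ((0.19250982999801636, 0.08506947755813599), (0.09236457943916321, 0.5389600992202759), 83.04966735839844) 0.015730161652343026
tip [0.01562985 0.10867608 0.04655019] [0.03665464 0.02882603 0.04084288] 0.05909813102507475 0.05345978736005827
knob ((-0.01160020288079977, -0.13541340827941895), 0.03967999666929245) [-0.0012598  -0.13138541  0.03879392]
-166.29480244312157
-166.8755544469609
-76.15198912557385
-76.45420061073371
13.567615834821543
```

```bash
cat >> h.py <<'E'
def frame(yaw):
    zz=np.array([-.5*np.cos(yaw),-.5*np.sin(yaw),np.cos(np.pi/6)]);yy=np.array([-np.sin(yaw),np.cos(yaw),0]);return np.stack([np.cross(yy,zz),yy,zz],1)
E
python3 - <<'E'
from h import *
z=np.load('top0.npz');d=cv2.medianBlur(z['d'],3);C=cloud(d,z['mtx'],z['origin'],z['rotation']);q=np.load('pl.npz');c,n=q['c'],q['n']
yaw=np.radians(13.57);F=frame(yaw);L=(C-c)@F;h=L[...,2]
def comp(lo,hi,seed):
    k=((h>lo)&(h<hi)).astype(np.uint8);k[:200]=0;k[300:]=0;k[:,:200]=0;k[:,365:]=0
    _,lab=cv2.connectedComponents(k);return lab==lab[seed[1],seed[0]]
for name,(lo,hi,s) in dict(body=(.010,.07,(225,250)),knob=(.034,.048,(329,242)),tip=(.045,.07,(231,260)),).items():
    k=comp(lo,hi,s);P=L[k]; v,u=np.nonzero(k)
    print(name,k.sum(),'rect',cv2.minAreaRect(P[:,:2].astype(np.float32)),'circ',cv2.minEnclosingCircle(P[:,:2].astype(np.float32)),P.mean(0),np.median(P[:,2]))
    pl=np.percentile(P[:,:2],[1,99],axis=0);print(pl)
print((c@F))
E
```

```text
body 1445 rect ((0.0008162371814250946, 0.11017075926065445), (0.12359333038330078, 0.08002951741218567), 0.2755304276943207) circ ((0.0014378640335053205, 0.11002840846776962), 0.0702725201845169) [0.00586554 0.10960657 0.01883668] 0.016280803681764138
[[-0.05813386  0.07085428]
 [ 0.0616962   0.14936951]]
knob 421 rect ((0.003019507974386215, -0.13082768023014069), (0.056765664368867874, 0.057927362620830536), 28.684480667114258) circ ((0.002175687812268734, -0.13092738389968872), 0.030517637729644775) [ 0.00470597 -0.13011668  0.03976516] 0.040225868767714966
[[-0.02505908 -0.15897206]
 [ 0.03072497 -0.10308409]]
tip 68 rect ((0.021581068634986877, 0.10960540175437927), (0.024507148191332817, 0.014156431891024113), 83.81873321533203) circ ((0.021246831864118576, 0.10964160412549973), 0.012745398096740246) [0.02232922 0.10948859 0.05302954] 0.05345241068825083
[[0.01441481 0.09746329]
 [0.02857922 0.12184315]]
[ 0.51035351 -0.13675934 -0.13808737]
```

```bash
cat >> h.py <<'E'
YAW=np.radians(13.6);F=frame(YAW);c=np.load('pl.npz')['c']
BRK=c+F@[.001,.110,-.004]; SEL=c+F@[.002,-.1305,-.004]
RT=np.stack([F[:,1],F[:,0],-F[:,2]],1)   # tool axes in world: x=panel left, y=up slope, z=into panel
def need(o,base,loc,Rt=RT):
    "remaining move: translation in tool axes (rows of 20mm), rotation (rows of .08)"
    R0=R.from_rotvec(o['ee_rot']).as_matrix()
    t=R0.T@(base+F@np.asarray(loc)-o['tool_pos'])/.02
    w=R.from_matrix(R0.T@Rt).as_rotvec()/.08
    L=F.T@(o['tool_pos']-base)
    print('t',o['t'],'now loc mm',(L*1e3).round(1),'trans rows',t.round(2),'rot rows',w.round(2),'F',(F.T@o['wrist_force']).round(1),'gap',o['finger_gap'].__round__(4))
E
python3 - <<'E'
from h import *
from plant import status
print(BRK,SEL)
need(status.get_obs(),BRK,[.06,0,.2])
E
```

```text
[0.50576539 0.09455097 0.13262548] [ 0.56315881 -0.13900202  0.13312548]
t 0.1 now loc mm [-90.8 552.4 107.2] trans rows [-19.64 -19.89  -7.76] rot rows [-6.07 -3.07 11.51] F [-0.1 -0.2 -0.1] gap 0.095
```

send_rows:
  series:
    - {"translation":[0,0,-1],"angular":[0,0,0]}
    - {"translation":[0,0,-1],"angular":[0,0,0]}
    - {"translation":[0,0,-1],"angular":[0,0,0]}
    - {"translation":[0,0,-1],"angular":[0,0,0]}
    - {"translation":[0,0,-1],"angular":[0,0,0]}
    - {"translation":[0,0,-1],"angular":[0,0,0]}
    - {"translation":[0,0,-1],"angular":[0,0,0]}
    - {"translation":[0,0,-1],"angular":[0,0,0]}

```text
t: 0.77
tool_pos: [0.2475, 0.6007, 0.3414]
ee_rot: [-0.61, -3.082, 0.002]
wrist_force: [0.7, -0.2, 0.3]
finger_gap: 0.0948
```

send_rows:
  series:
    - {"translation":[0,0,0],"angular":[-0.506,-0.256,0.959]}
    - {"translation":[0,0,0],"angular":[-0.506,-0.256,0.959]}
    - {"translation":[0,0,0],"angular":[-0.506,-0.256,0.959]}
    - {"translation":[0,0,0],"angular":[-0.506,-0.256,0.959]}
    - {"translation":[0,0,0],"angular":[-0.506,-0.256,0.959]}
    - {"translation":[0,0,0],"angular":[-0.506,-0.256,0.959]}
    - {"translation":[0,0,0],"angular":[-0.506,-0.256,0.959]}
    - {"translation":[0,0,0],"angular":[-0.506,-0.256,0.959]}
    - {"translation":[0,0,0],"angular":[-0.506,-0.256,0.959]}
    - {"translation":[0,0,0],"angular":[-0.506,-0.256,0.959]}
    - {"translation":[0,0,0],"angular":[-0.506,-0.256,0.959]}
    - {"translation":[0,0,0],"angular":[-0.506,-0.256,0.959]}

```text
t: 1.77
tool_pos: [0.2475, 0.6006, 0.3407]
ee_rot: [1.71, 2.164, 0.585]
wrist_force: [-0.4, -0.1, 0.0]
finger_gap: 0.0949
```

```bash
python3 - <<'E'
from h import *
from plant import status
o=status.get_obs();print(o['q'].round(2))
need(o,BRK,[.0,-.12,.3])
E
```

```text
[ 1.32 -0.1   1.69 -0.48  1.32  1.15]
t 1.7667 now loc mm [-10.3 552.6 246.2] trans rows [-33.63   0.67  -2.69] rot rows [ 0.04 -0.   -0.05] F [-0.4 -0.   0.3] gap 0.0949
```

send_rows:
  series:
    - {"translation":[-1,0,-0.3],"angular":[0,0,0]}
    - {"translation":[-1,0,-0.3],"angular":[0,0,0]}
    - {"translation":[-1,0,-0.3],"angular":[0,0,0]}
    - {"translation":[-1,0,-0.3],"angular":[0,0,0]}
    - {"translation":[-1,0,0],"angular":[0,0,0]}
    - {"translation":[-1,0,0],"angular":[0,0,0]}
    - {"translation":[-1,0,0],"angular":[0,0,0]}
    - {"translation":[-1,0,0],"angular":[0,0,0]}
    - {"translation":[-1,0,0],"angular":[0,0,0]}
    - {"translation":[-1,0,0],"angular":[0,0,0]}
    - {"translation":[-1,0,0],"angular":[0,0,0]}
    - {"translation":[-1,0,0],"angular":[0,0,0]}

```text
t: 2.77
tool_pos: [0.2923, 0.3638, 0.3609]
ee_rot: [1.706, 2.169, 0.583]
wrist_force: [0.7, 0.1, -0.5]
finger_gap: 0.095
```

send_rows:
  series:
    - {"translation":[-1,0,0],"angular":[0,0,0]}
    - {"translation":[-1,0,0],"angular":[0,0,0]}
    - {"translation":[-1,0,0],"angular":[0,0,0]}
    - {"translation":[-1,0,0],"angular":[0,0,0]}
    - {"translation":[-1,0,0],"angular":[0,0,0]}
    - {"translation":[-1,0,0],"angular":[0,0,0]}
    - {"translation":[-1,0,0],"angular":[0,0,0]}
    - {"translation":[-1,0,0],"angular":[0,0,0]}
    - {"translation":[-1,0,0],"angular":[0,0,0]}
    - {"translation":[-1,0,0],"angular":[0,0,0]}
    - {"translation":[-1,0,0],"angular":[0,0,0]}
    - {"translation":[-1,0,0],"angular":[0,0,0]}

```text
t: 3.77
tool_pos: [0.3486, 0.1308, 0.3608]
ee_rot: [1.706, 2.169, 0.584]
wrist_force: [-0.2, 0.2, 0.8]
finger_gap: 0.0955
```

```bash
python3 - <<'E'
from h import *
from plant import status,viewer
o=status.get_obs();print(o['q'].round(2))
need(o,BRK,[.0,0,.2])
cp=viewer.camera_params('wrist');p,d=viewer.capture('wrist');cv2.imwrite('pics/w1.png',p);np.savez('w1.npz',p=p,d=d,**cp);print(cp)
E
```

```text
[ 0.19 -1.01  2.22  0.02  1.41 -0.04]
t 3.7667 now loc mm [-10.8  72.2 269.7] trans rows [-3.62  0.54  3.48] rot rows [ 0.02 -0.02 -0.  ] F [0.3 0.2 0.7] gap 0.0955
{'mtx': array([[304.4683202 ,   0.        , 279.31308705],
       [  0.        , 304.4683202 , 209.6565408 ],
       [  0.        ,   0.        ,   1.        ]]), 'origin': array([0.23418902, 0.17344088, 0.53579345]), 'rotation': array([2.84273342, 0.24266   , 0.8032829 ])}
```

View pics/w1.png

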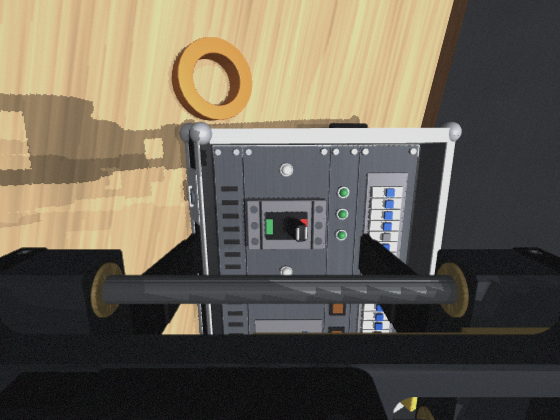

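The wrist view shows the breaker body at about (286,222), with the toggle at (301,230) towards red and up the slope. The jaw bar covers the lower half. I'll cross-check the position from this depth image. Joint 2 is close to its limit, so I'll stay lower.

```bash
python3 - <<'E'
from h import *
z=np.load('w1.npz');d=cv2.medianBlur(z['d'],3);C=cloud(d,z['mtx'],z['origin'],z['rotation']);L=(C-BRK)@F;h=L[...,2]
print('panel h', np.median(h[160:190,255:310]))
h=h-np.median(h[180:190,255:310])+.004
k=((h>.013)&(h<.07)).astype(np.uint8);k[:180]=0;k[265:]=0;k[:,:230]=0;k[:,345:]=0
_,lab=cv2.connectedComponents(k);m=lab==lab[205,290]
print(m.sum(),cv2.minAreaRect(L[m][:,:2].astype(np.float32)),np.median(L[m][:,2]))
m=(h>.05)&(k>0);print(m.sum(),L[m].mean(0),np.ptp(L[m],axis=0))
E
```

```text
panel h 0.002519591007968584
3882 ((0.0007560364902019501, 0.0012508146464824677), (0.07916547358036041, 0.12238696217536926), 89.92847442626953) 0.018583487476722383
212 [0.01996101 0.00172637 0.05529507] [0.01611235 0.02616837 0.01064471]
```

send_rows:
  series:
    - {"translation":[-0.45,0.38,0.8],"angular":[0,0,0]}
    - {"translation":[-0.45,0.38,0.8],"angular":[0,0,0]}
    - {"translation":[-0.45,0.38,0.8],"angular":[0,0,0]}
    - {"translation":[-0.45,0.38,0.8],"angular":[0,0,0]}
    - {"translation":[-0.45,0.38,0.8],"angular":[0,0,0]}
    - {"translation":[-0.45,0.38,0.8],"angular":[0,0,0]}
    - {"translation":[-0.45,0.38,0.8],"angular":[0,0,0]}
    - {"translation":[-0.45,0.38,0.8],"angular":[0,0,0]}
    - {"translation":[0,0,0],"angular":[0,0,0]}
    - {"translation":[0,0,0],"angular":[0,0,0]}
  fingers: 0
  newtons: 20

```text
t: 4.65
tool_pos: [0.4787, 0.0893, 0.279]
ee_rot: [1.71, 2.17, 0.581]
wrist_force: [0.6, -0.3, 0.0]
finger_gap: 0.0341
```

```bash
python3 - <<'E'
from h import *
from plant import status,viewer
o=status.get_obs();print(o['q'].round(2))
need(o,BRK,[.05,0,.043])
E
```

```text
[-0.01 -0.71  2.22  0.14  1.13 -0.27]
t 4.65 now loc mm [ 49.3   1.2 140.5] trans rows [-0.07  0.05  4.88] rot rows [-0.03 -0.03 -0.02] F [ 0.4 -0.5 -0.2] gap 0.0341
```

send_rows:
  series:
    - {"translation":[0,0,0],"angular":[0,0,0]}
    - {"translation":[0,0,0],"angular":[0,0,0]}
    - {"translation":[0,0,0],"angular":[0,0,0]}
    - {"translation":[0,0,0],"angular":[0,0,0]}
    - {"translation":[0,0,0.6],"angular":[0,0,0]}
    - {"translation":[0,0,0.6],"angular":[0,0,0]}
    - {"translation":[0,0,0.6],"angular":[0,0,0]}
    - {"translation":[0,0,0.6],"angular":[0,0,0]}
    - {"translation":[0,0,0.6],"angular":[0,0,0]}
    - {"translation":[0,0,0.6],"angular":[0,0,0]}
    - {"translation":[0,0,0.6],"angular":[0,0,0]}
    - {"translation":[0,0,0.6],"angular":[0,0,0]}

```text
t: 5.65
tool_pos: [0.5262, 0.1009, 0.1979]
ee_rot: [1.706, 2.168, 0.585]
wrist_force: [0.0, -0.4, 0.9]
finger_gap: 0.0002
```

```bash
python3 - <<'E'
from h import *
from plant import status,viewer
o=status.get_obs()
need(o,BRK,[.012,0,.043])
E
```

```text
t 5.65 now loc mm [51.1  1.4 45.8] trans rows [-0.07 -1.96  0.14] rot rows [ 0.03 -0.02 -0.01] F [ 0.4 -0.4  0.8] gap 0.0002
```

send_rows:
  series:
    - {"translation":[0,-0.32,0.1],"angular":[0,0,0]}
    - {"translation":[0,-0.32,0],"angular":[0,0,0]}
    - {"translation":[0,-0.32,0],"angular":[0,0,0]}
    - {"translation":[0,-0.32,0],"angular":[0,0,0]}
    - {"translation":[0,-0.32,0],"angular":[0,0,0]}
    - {"translation":[0,-0.32,0],"angular":[0,0,0]}
    - {"translation":[0,-0.32,0],"angular":[0,0,0]}
    - {"translation":[0,0,0],"angular":[0,0,0]}

```text
t: 6.32
tool_pos: [0.4881, 0.0915, 0.1727]
ee_rot: [1.708, 2.168, 0.583]
wrist_force: [0.0, 0.1, -0.5]
finger_gap: 0.0004
```

```bash
python3 - <<'E'
from h import *
from plant import status,viewer
o=status.get_obs()
need(o,BRK,[.012,0,.043])
p,d=viewer.capture('top');cv2.imwrite('pics/t2.png',cv2.resize(p[190:310,170:390],None,fx=3.6,fy=3.6,interpolation=cv2.INTER_CUBIC))
E
```

```text
t 6.3167 now loc mm [ 4.5  1.2 43.7] trans rows [-0.06  0.37  0.03] rot rows [ 0.01 -0.02 -0.01] F [-0.2  0.1 -0.4] gap 0.0004
```

View pics/t2.png

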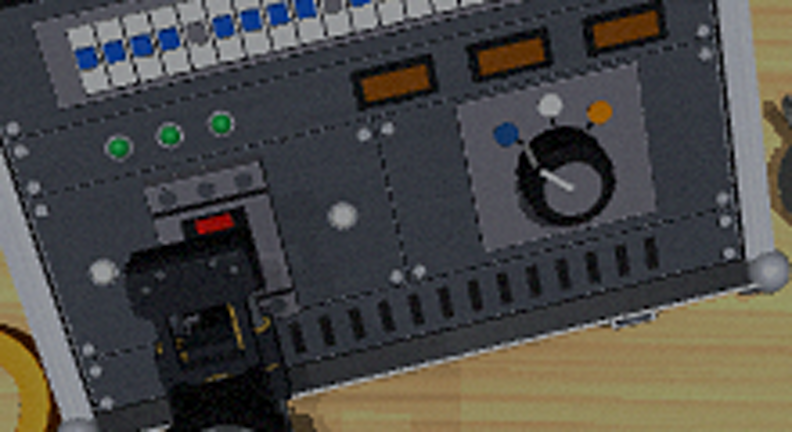

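The gripper hides the toggle, but contact force has dropped to about zero, which fits a snap to off. I'll retreat and check.

send_rows:
  series:
    - {"translation":[0,0.3,-0.9],"angular":[0,0,0]}
    - {"translation":[0,0,-1],"angular":[0,0,0]}
    - {"translation":[0,0,-1],"angular":[0,0,0]}
    - {"translation":[0,0,-1],"angular":[0,0,0]}
    - {"translation":[-1,0,-1],"angular":[0,0,0]}
    - {"translation":[-1,0,0],"angular":[0,0,0]}
    - {"translation":[-1,0,0],"angular":[0,0,0]}
    - {"translation":[-1,0,0],"angular":[0,0,0]}
    - {"translation":[-1,0,0],"angular":[0,0,0]}
    - {"translation":[-1,0,0],"angular":[0,0,0]}
    - {"translation":[-1,0,0],"angular":[0,0,0]}
    - {"translation":[-1,0,0],"angular":[0,0,0]}
  fingers: 1

```text
t: 7.37
tool_pos: [0.4846, -0.0755, 0.2616]
ee_rot: [1.707, 2.167, 0.584]
wrist_force: [0.3, 0.6, -0.8]
finger_gap: 0.0746
```

```bash
python3 - <<'E'
from h import *
from plant import status,viewer
o=status.get_obs();print(o['q'].round(2))
need(o,SEL,[0,0,.13])
p,d=viewer.capture('top');cv2.imwrite('pics/t3.png',cv2.resize(p[190:310,170:390],None,fx=3.6,fy=3.6,interpolation=cv2.INTER_CUBIC))
cp=viewer.camera_params('top')
d=cv2.medianBlur(d,3);C=cloud(d,cp['mtx'],cp['origin'],cp['rotation']);L=(C-BRK)@F
m=(abs(L[...,0])<.045)&(abs(L[...,1])<.03)&(L[...,2]>.045)&(L[...,2]<.08);print(m.sum(),L[m].mean(0))
cp=viewer.camera_params('wrist');p,d=viewer.capture('wrist');cv2.imwrite('pics/w3.png',p);np.savez('w3.npz',p=p,d=d,**cp)
E
```

```text
[-0.49 -0.65  2.21  0.37  1.19 -0.8 ]
t 7.3667 now loc mm [ 11.   80.2 142. ] trans rows [-4.01 -0.55  0.6 ] rot rows [ 0.03 -0.01 -0.01] F [ 0.   0.5 -0.9] gap 0.0746
71 [ 0.02131101 -0.00070603  0.0563254 ]
```

View pics/t3.png

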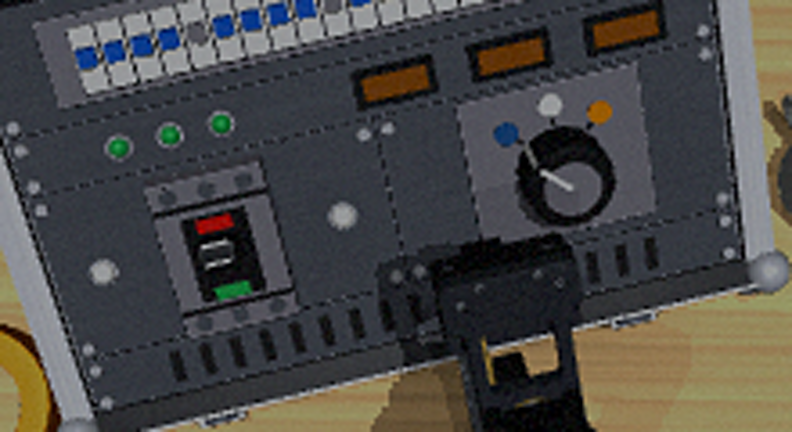

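View pics/w3.png

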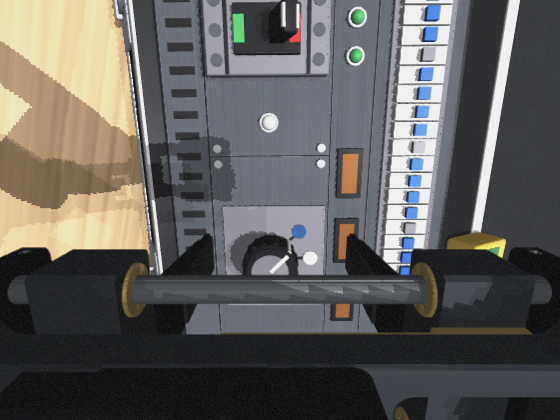

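The toggle is still on: its tip reads x=+21 mm. The closed finger tips are thinner than I assumed, so the push stopped at about mid-travel. I'll go back and push further.

send_rows:
  series:
    - {"translation":[1,0.24,0],"angular":[0,0,0]}
    - {"translation":[1,0.24,0],"angular":[0,0,0]}
    - {"translation":[1,0.24,0],"angular":[0,0,0]}
    - {"translation":[1,0.24,0],"angular":[0,0,0]}
    - {"translation":[1,0.24,0],"angular":[0,0,0]}
    - {"translation":[1,0.24,0],"angular":[0,0,0]}
    - {"translation":[1,0.24,0],"angular":[0,0,0]}
    - {"translation":[1,0.24,0],"angular":[0,0,0]}
    - {"translation":[0,0,0],"angular":[0,0,0]}
    - {"translation":[0,0,0],"angular":[0,0,0]}
    - {"translation":[0,0,0],"angular":[0,0,0]}
    - {"translation":[0,0,0],"angular":[0,0,0]}
  fingers: 0

```text
t: 8.47
tool_pos: [0.4788, 0.0884, 0.2803]
ee_rot: [1.708, 2.167, 0.583]
wrist_force: [-0.4, 0.7, -0.6]
finger_gap: 0.0139
```

```bash
python3 - <<'E'
from h import *
from plant import status,viewer
o=status.get_obs()
need(o,BRK,[.045,0,.042])
E
```

```text
t 8.4667 now loc mm [ 49.9   0.4 141.7] trans rows [-0.02 -0.25  4.99] rot rows [ 0.01 -0.01 -0.02] F [-0.5  0.8 -0.4] gap 0.0139
```

send_rows:
  series:
    - {"translation":[0,0,0.8],"angular":[0,0,0]}
    - {"translation":[0,0,0.8],"angular":[0,0,0]}
    - {"translation":[0,0,0.8],"angular":[0,0,0]}
    - {"translation":[0,0,0.8],"angular":[0,0,0]}
    - {"translation":[0,0,0.8],"angular":[0,0,0]}
    - {"translation":[0,0,0.8],"angular":[0,0,0]}
    - {"translation":[0,0,0.2],"angular":[0,0,0]}
    - {"translation":[0,0,0],"angular":[0,0,0]}

```text
t: 9.13
tool_pos: [0.5269, 0.1, 0.1919]
ee_rot: [1.711, 2.169, 0.58]
wrist_force: [-1.1, -0.5, 0.1]
finger_gap: 0.0006
```

send_rows:
  series:
    - {"translation":[0,-0.4,0],"angular":[0,0,0]}
    - {"translation":[0,-0.4,0],"angular":[0,0,0]}
    - {"translation":[0,-0.4,0],"angular":[0,0,0]}
    - {"translation":[0,-0.4,0],"angular":[0,0,0]}

```text
t: 9.47
tool_pos: [0.4999, 0.0942, 0.1783]
ee_rot: [1.706, 2.167, 0.585]
wrist_force: [1.1, 0.2, 0.1]
finger_gap: 0.0007
```

send_rows:
  series:
    - {"translation":[0,-0.4,0],"angular":[0,0,0]}
    - {"translation":[0,-0.3,0],"angular":[0,0,0]}

```text
t: 9.63
tool_pos: [0.4878, 0.0915, 0.1705]
ee_rot: [1.707, 2.168, 0.584]
wrist_force: [0.1, -0.1, -0.1]
finger_gap: 0.0001
```

```bash
python3 - <<'E'
from h import *
from plant import status,viewer
o=status.get_obs()
need(o,BRK,[-.006,0,.042])
p,d=viewer.capture('wrist');cv2.imwrite('pics/w4.png',p)
E
```

```text
t 9.6333 now loc mm [ 3.2  1.3 41.9] trans rows [-0.06 -0.46 -0.  ] rot rows [ 0.02 -0.02 -0.01] F [ 0.  -0.1 -0.1] gap 0.0001
```

View pics/w4.png

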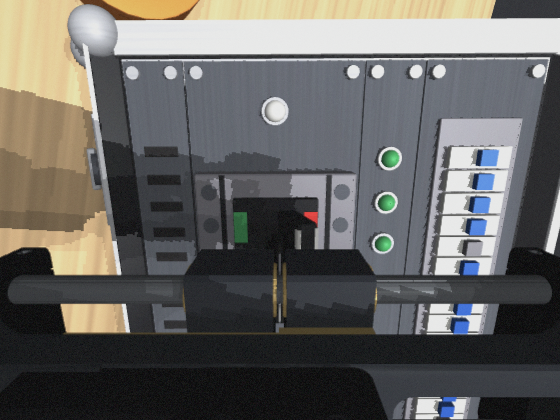

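```bash
python3 - <<'E'
from h import *
from plant import status,viewer
o=status.get_obs()
cp=viewer.camera_params('wrist');p,d=viewer.capture('wrist');np.savez('w4.npz',p=p,d=d,**cp)
cv2.imwrite('pics/w4c.png',cv2.resize(p[170:290,200:370],None,fx=4.6,fy=4.6,interpolation=cv2.INTER_CUBIC))
C=cloud(d,cp['mtx'],cp['origin'],cp['rotation']);L=((C-BRK)@F*1e3).round(0)
for v in (215,225,235,245): print(v,[(u,tuple(L[v,u].astype(int))) for u in range(260,330,6)])
print(proj(o['tool_pos'],cp['mtx'],cp['origin'],cp['rotation']),proj(BRK+F@[.021,0,.058],cp['mtx'],cp['origin'],cp['rotation']))
c2=viewer.camera_params('scene');p,d=viewer.capture('scene')
cv2.imwrite('pics/s4c.png',cv2.resize(p[120:240,250:420],None,fx=4.6,fy=4.6,interpolation=cv2.INTER_CUBIC))
E
```

```text
215 [(260, (np.int64(-12), np.int64(10), np.int64(24))), (266, (np.int64(-8), np.int64(9), np.int64(23))), (272, (np.int64(-3), np.int64(10), np.int64(24))), (278, (np.int64(1), np.int64(10), np.int64(24))), (284, (np.int64(6), np.int64(12), np.int64(32))), (290, (np.int64(10), np.int64(13), np.int64(37))), (296, (np.int64(14), np.int64(13), np.int64(37))), (302, (np.int64(18), np.int64(13), np.int64(36))), (308, (np.int64(24), np.int64(10), np.int64(24))), (314, (np.int64(28), np.int64(10), np.int64(23))), (320, (np.int64(33), np.int64(8), np.int64(19))), (326, (np.int64(38), np.int64(8), np.int64(19)))]
225 [(260, (np.int64(-12), np.int64(2), np.int64(23))), (266, (np.int64(-8), np.int64(1), np.int64(23))), (272, (np.int64(-3), np.int64(2), np.int64(24))), (278, (np.int64(1), np.int64(2), np.int64(24))), (284, (np.int64(6), np.int64(4), np.int64(32))), (290, (np.int64(10), np.int64(8), np.int64(44))), (296, (np.int64(13), np.int64(11), np.int64(55))), (302, (np.int64(17), np.int64(12), np.int64(58))), (308, (np.int64(21), np.int64(12), np.int64(57))), (314, (np.int64(25), np.int64(
[... 705 characters left out ...]
int64(-7), np.int64(20)))]
245 [(260, (np.int64(-13), np.int64(-14), np.int64(23))), (266, (np.int64(-5), np.int64(12), np.int64(94))), (272, (np.int64(-1), np.int64(12), np.int64(94))), (278, (np.int64(2), np.int64(11), np.int64(90))), (284, (np.int64(5), np.int64(12), np.int64(93))), (290, (np.int64(8), np.int64(12), np.int64(93))), (296, (np.int64(13), np.int64(-3), np.int64(53))), (302, (np.int64(17), np.int64(-1), np.int64(58))), (308, (np.int64(21), np.int64(-2), np.int64(57))), (314, (np.int64(25), np.int64(-2), np.int64(55))), (320, (np.int64(34), np.int64(-16), np.int64(18))), (326, (np.int64(39), np.int64(-16), np.int64(19)))]
[279.01604712 233.13049803] [308.13277053 243.2823153 ]
```

View pics/w4c.png

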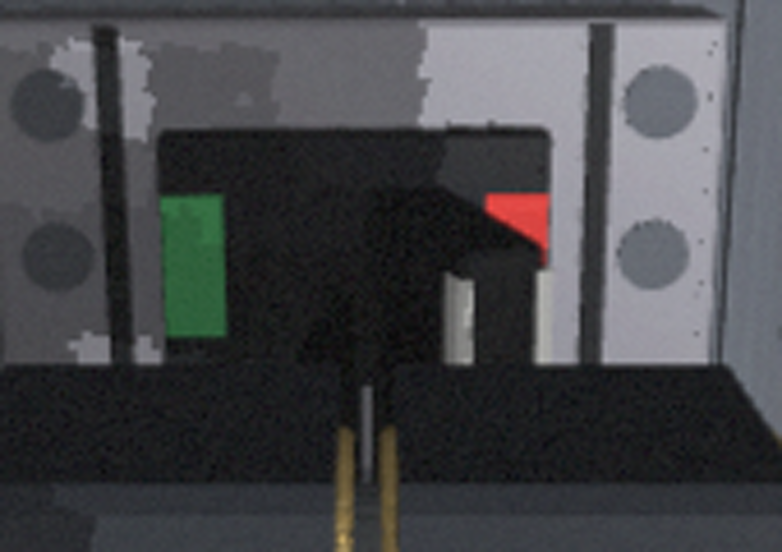

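View pics/s4c.png

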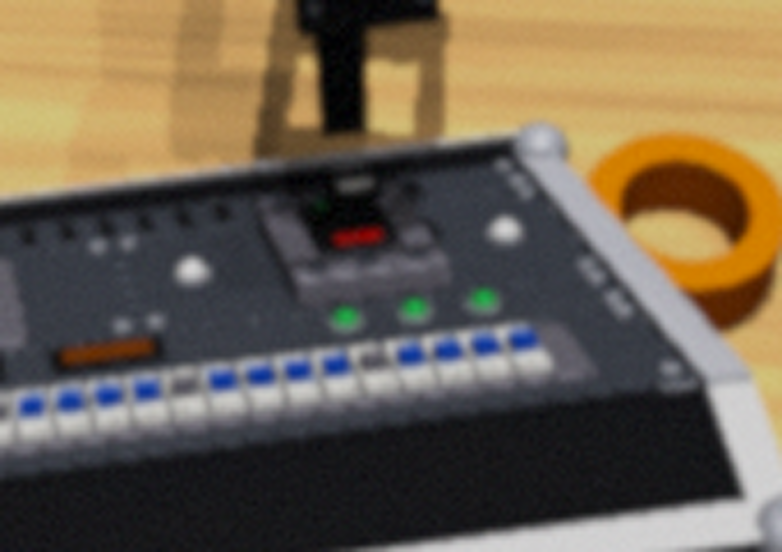

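```bash
python3 - <<'E'
from h import *
from plant import status,viewer
o=status.get_obs();print(o['tool_pos'],o['t'])
RR=R.from_rotvec(o['ee_rot']).as_matrix()
for n,(a,b) in dict(scene=(250,120),top=(170,190)).items():
    cp=viewer.camera_params(n);p,d=viewer.capture(n)
    cr=p.copy()
    for s in (0,-.03,-.06,-.1): 
        u=proj(o['tool_pos']+RR[:,2]*s,**cp);print(n,s,u); cv2.circle(cr,tuple(int(round(x)) for x in u),1,(255,0,255),-1)
    w=cr[40:240,200:420] if n=='scene' else cr[200:400,150:370]
    cv2.imwrite(f'pics/p5{n}.png',cv2.resize(w,None,fx=3,fy=3,interpolation=cv2.INTER_CUBIC))
    np.savez(f'p5{n}.npz',p=p,d=d,**cp)
E
```

```text
[0.48844613 0.09159839 0.17085703] 9.7833
scene 0 [326.55140173 161.53200526]
scene -0.03 [325.91526799 149.71383107]
scene -0.06 [325.2663486  137.65812341]
scene -0.1 [324.38055866 121.20180438]
top 0 [230.97783049 263.07879609]
top -0.03 [231.08407317 269.37249245]
top -0.06 [231.19697531 276.06068771]
top -0.1 [231.35900007 285.65885131]
```

View pics/p5scene.png

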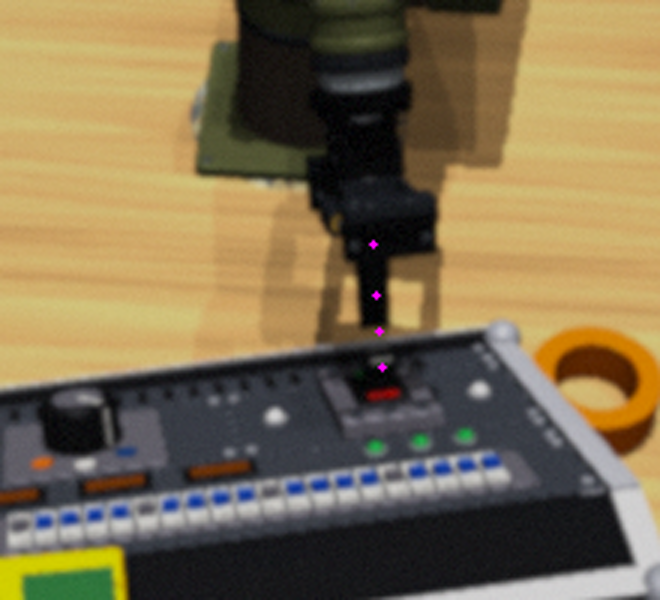

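View pics/p5top.png

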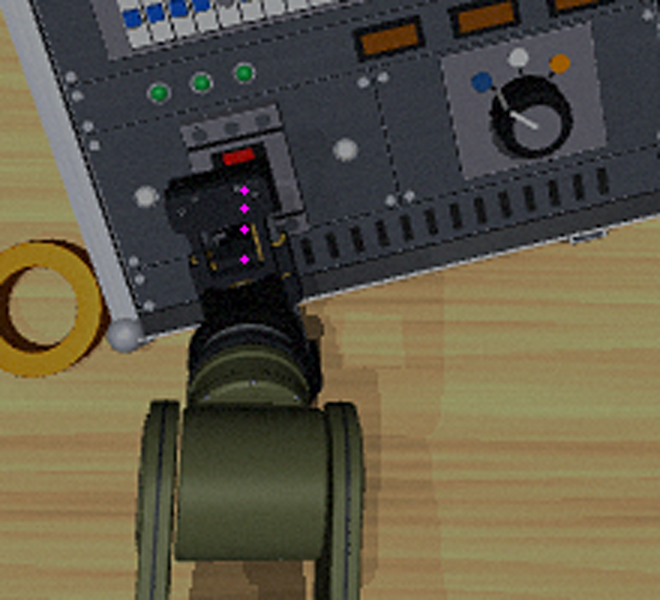

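The visible fingertips end about 30 mm short of the reported TCP, at depth height ~77 mm where the TCP should be at 42 mm. I'll measure the finger geometry in the tool frame from the depth images before pushing on.

```bash
python3 - <<'E'
from h import *
from plant import status,viewer
o=status.get_obs();RR=R.from_rotvec(o['ee_rot']).as_matrix()
for f in ('p5scene','p5top','w4'):
    z=np.load(f+'.npz');C=cloud(z['d'],z['mtx'],z['origin'],z['rotation']);T=(C-o['tool_pos'])@RR
    m=(abs(T[...,0])<.05)&(abs(T[...,1])<.07)&(T[...,2]>-.16)&(T[...,2]<.015)&(z['d']>0)
    P=T[m];print(f,m.sum())
    for a in np.arange(-.16,.015,.01):
        s=P[(P[:,2]>=a)&(P[:,2]<a+.01)]
        if len(s): print('  z %4d'%(a*1e3),len(s),'x',(np.percentile(s[:,0],[2,98])*1e3).round(0),'y',(np.percentile(s[:,1],[2,98])*1e3).round(0))
E
```

```text
p5scene 777
  z -160 210 x [-33.  23.] y [-64.  69.]
  z -150 50 x [-36.  15.] y [-67.  34.]
  z -139 50 x [-38. -24.] y [-49.  26.]
  z -129 32 x [-38. -28.] y [-66.  36.]
  z -119 11 x [-37. -30.] y [-14.  25.]
  z  -99 5 x [-11.   6.] y [ 9. 14.]
  z  -89 48 x [-14.   8.] y [-11.  14.]
  z  -79 43 x [-14.   8.] y [-1. 14.]
  z  -69 46 x [-15.   7.] y [-4. 12.]
  z  -59 39 x [-14.   7.] y [-5. 12.]
  z  -49 38 x [-14.   7.] y [-1. 11.]
  z  -39 21 x [-14.   8.] y [-1.  6.]
  z  -29 1 x [-8. -8.] y [16. 16.]
  z  -19 62 x [-16.   9.] y [ 9. 25.]
  z   -9 41 x [-16.   9.] y [13. 23.]
  z    0 33 x [-16.   8.] y [ 9. 20.]
  z   10 47 x [-24.  16.] y [-35.  31.]
p5top 930
  z -160 438 x [-32.  28.] y [-28.  70.]
  z -150 74 x [-33.  18.] y [-65.  51.]
  z -139 211 x [-35.  34.] y [-24.  25.]
  z -129 120 x [-36.  31.] y [-65.  45.]
  z -119 42 x [-36.  34.] y [-15.  25.]
  z -109 9 x [-6. 12.] y [22. 24.]
  z  -89 9 x [-7.  9.] y [11. 12.]
  z  -79 15 x [-4.  9.] y [ 9. 11.]
  z  -69 4 x [-4.  9.] y [ 9. 10.]
  z   10 8 x [-12.  10.] y [17. 27.]
w4 66001
  z -160 23836 x [18. 26.] y [-53.  50.]
  z -150 15694 x [ 7. 26.] y [-60.  58.]
  z -139 11182 x [19. 34.] y [-26.  21.]
  z -129 12273 x [22. 35.] y [-68.  68.]
  z -119 1172 x [10. 35.] y [-25.  21.]
  z -109 1 x [-2. -2.] y [-0. -0.]
  z  -99 26 x [-6.  0.] y [-4. -0.]
  z  -89 99 x [-11.  10.] y [-4. -1.]
  z  -79 87 x [-10.  11.] y [-4.  0.]
  z  -69 103 x [ 9. 11.] y [-5.  0.]
  z  -59 162 x [ 9. 11.] y [-9.  5.]
  z  -49 158 x [ 9. 11.] y [-9.  5.]
  z  -39 80 x [ 9. 11.] y [-7.  2.]
  z  -19 642 x [-5. 12.] y [ 9. 24.]
  z   -9 220 x [-4. 12.] y [ 4. 19.]
  z    0 179 x [-2. 12.] y [ 1. 15.]
  z   10 87 x [-5. 12.] y [-1. 13.]
```

All three cameras agree that the real fingertips lie about 34 mm behind the reported TCP along tool z, and the gripper body is shifted by the same amount. The fingers simply passed over the toggle without touching it. From here I'll allow for 34 mm: back to x=50, down to reported z≈9, then push.

send_rows:
  series:
    - {"translation":[-0.05,0.6,0],"angular":[0,0,0]}
    - {"translation":[0,0.6,0],"angular":[0,0,0]}
    - {"translation":[0,0.6,0],"angular":[0,0,0]}
    - {"translation":[0,0.55,0],"angular":[0,0,0]}
    - {"translation":[0,0,0.5],"angular":[0,0,0]}
    - {"translation":[0,0,0.5],"angular":[0,0,0]}
    - {"translation":[0,0,0.4],"angular":[0,0,0]}
    - {"translation":[0,0,0.25],"angular":[0,0,0]}
    - {"translation":[0,0,0],"angular":[0,0,0]}

```text
t: 10.63
tool_pos: [0.5434, 0.1042, 0.1626]
ee_rot: [1.71, 2.172, 0.58]
wrist_force: [0.5, 0.3, -0.1]
finger_gap: 0.0003
```

```bash
python3 - <<'E'
from h import *
from plant import status,viewer
o=status.get_obs()
need(o,BRK,[.002,0,.009])
p,d=viewer.capture('wrist');cv2.imwrite('pics/w6.png',cv2.resize(p[150:290,180:390],None,fx=3.5,fy=3.5,interpolation=cv2.INTER_CUBIC))
E
```

```text
t 10.6333 now loc mm [48.6  0.5  6.6] trans rows [-0.03 -2.33 -0.11] rot rows [-0.04 -0.03 -0.01] F [ 0.4  0.2 -0.4] gap 0.0003
```

View pics/w6.png

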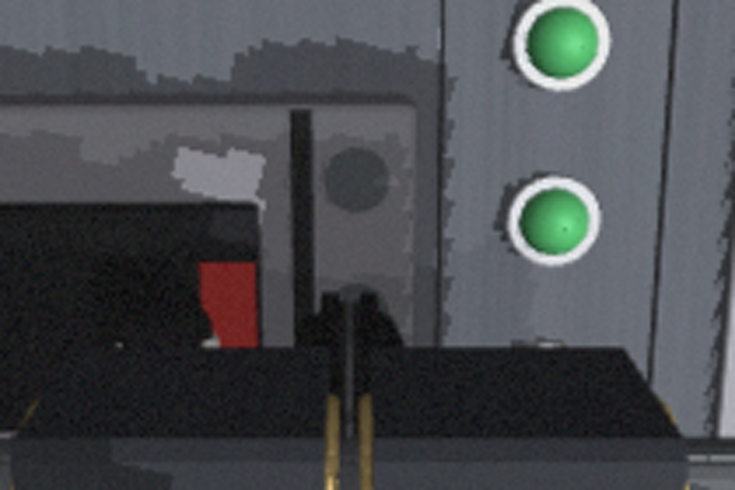

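The finger tips, at crop (350,295), are now upslope of the toggle, at crop x≈120–215, with no contact. Pushing down the slope.

send_rows:
  series:
    - {"translation":[0,-0.4,0],"angular":[0,0,0]}
    - {"translation":[0,-0.4,0],"angular":[0,0,0]}
    - {"translation":[0,-0.4,0],"angular":[0,0,0]}
    - {"translation":[0,-0.4,0],"angular":[0,0,0]}

```text
t: 11.02
tool_pos: [0.5212, 0.0979, 0.1559]
ee_rot: [1.7, 2.158, 0.595]
wrist_force: [1.9, 0.8, 9.0]
finger_gap: 0.0007
```

send_rows:
  series:
    - {"translation":[0,-0.4,0],"angular":[0,0,0]}
    - {"translation":[0,-0.4,0],"angular":[0,0,0]}
    - {"translation":[0,0,0],"angular":[0,0,0]}

```text
t: 11.27
tool_pos: [0.5024, 0.0941, 0.1405]
ee_rot: [1.708, 2.169, 0.582]
wrist_force: [-1.4, 0.3, -0.6]
finger_gap: 0.0006
```

```bash
python3 - <<'E'
from h import *
from plant import status,viewer
o=status.get_obs()
need(o,BRK,[.002,0,.009])
p,d=viewer.capture('wrist');cv2.imwrite('pics/w7.png',cv2.resize(p[150:290,180:390],None,fx=3.5,fy=3.5,interpolation=cv2.INTER_CUBIC))
E
```

```text
t 11.2667 now loc mm [1.  0.4 8.6] trans rows [-0.02  0.05 -0.02] rot rows [-0.   -0.02 -0.01] F [-1.4  0.6  0.1] gap 0.0006
```

View pics/w7.png

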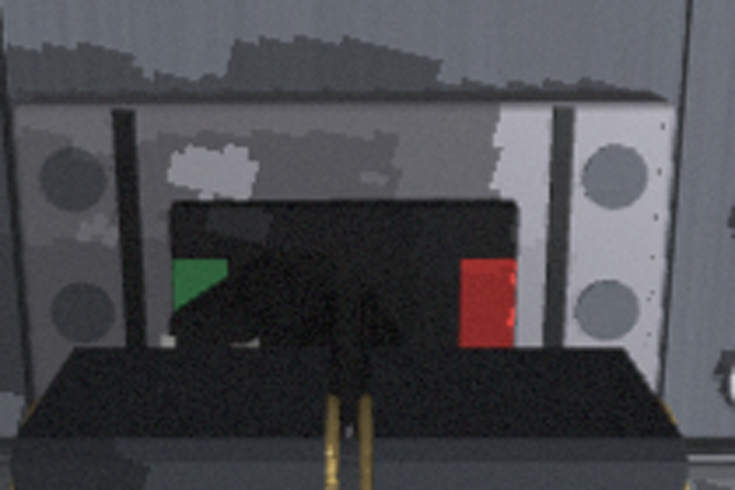

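The toggle snapped over: its white ends now cover the green mark and the force spike has gone. I'll retreat, open the gripper and go above the selector.

send_rows:
  series:
    - {"translation":[0,0.25,-0.7],"angular":[0,0,0]}
    - {"translation":[0,0,-1],"angular":[0,0,0]}
    - {"translation":[0,0,-1],"angular":[0,0,0]}
    - {"translation":[0,0,-1],"angular":[0,0,0]}
    - {"translation":[0,0,-1],"angular":[0,0,0]}
    - {"translation":[-1,0,-0.3],"angular":[0,0,0]}
    - {"translation":[-1,0,0],"angular":[0,0,0]}
    - {"translation":[-1,0,0],"angular":[0,0,0]}
    - {"translation":[-1,0,0],"angular":[0,0,0]}
    - {"translation":[-1,0,0],"angular":[0,0,0]}
    - {"translation":[-1,0,0],"angular":[0,0,0]}
  fingers: 0

```text
t: 12.23
tool_pos: [0.4878, -0.0341, 0.2301]
ee_rot: [1.708, 2.168, 0.584]
wrist_force: [-0.2, 0.3, 0.7]
finger_gap: 0.0005
```

send_rows:
  series:
    - {"translation":[-1,0,0],"angular":[0,0,0]}
    - {"translation":[-1,0,0],"angular":[0,0,0]}
    - {"translation":[-1,0,0],"angular":[0,0,0]}
    - {"translation":[-1,0,0],"angular":[0,0,0]}
    - {"translation":[-1,0,0],"angular":[0,0,0]}
    - {"translation":[-1,0,0],"angular":[0,0,0]}
  fingers: 1

```text
t: 12.73
tool_pos: [0.516, -0.1507, 0.2297]
ee_rot: [1.708, 2.169, 0.584]
wrist_force: [-0.0, -0.7, 0.7]
finger_gap: 0.0349
```

```bash
cat > look.py <<'E'
from h import *
from plant import status,viewer
import sys
n=sys.argv[1]
o=status.get_obs();print(o['q'].round(2))
need(o,SEL,[0,0,-.022])
cp=viewer.camera_params('top');p,d=viewer.capture('top');cv2.imwrite(f'pics/t{n}.png',cv2.resize(p[190:310,170:390],None,fx=3.6,fy=3.6,interpolation=cv2.INTER_CUBIC))
d=cv2.medianBlur(d,3);C=cloud(d,cp['mtx'],cp['origin'],cp['rotation']);L=(C-BRK)@F
m=(abs(L[...,0])<.045)&(abs(L[...,1])<.03)&(L[...,2]>.045)&(L[...,2]<.08);print('toggle tip',m.sum(),L[m].mean(0))
cp=viewer.camera_params('wrist');p,d=viewer.capture('wrist');cv2.imwrite(f'pics/w{n}.png',p);np.savez(f'w{n}.npz',p=p,d=d,**cp)
E
python3 look.py 8
```

```text
[-0.62 -0.46  2.16  0.43  1.13 -0.98]
t 12.7333 now loc mm [  6.2  -0.3 107.9] trans rows [ 0.   -0.31  6.5 ] rot rows [ 0.   -0.02 -0.02] F [ 0.2 -0.7  0.7] gap 0.0349
toggle tip 99 [-0.01583668 -0.00037259  0.05447245]
```

View pics/t8.png

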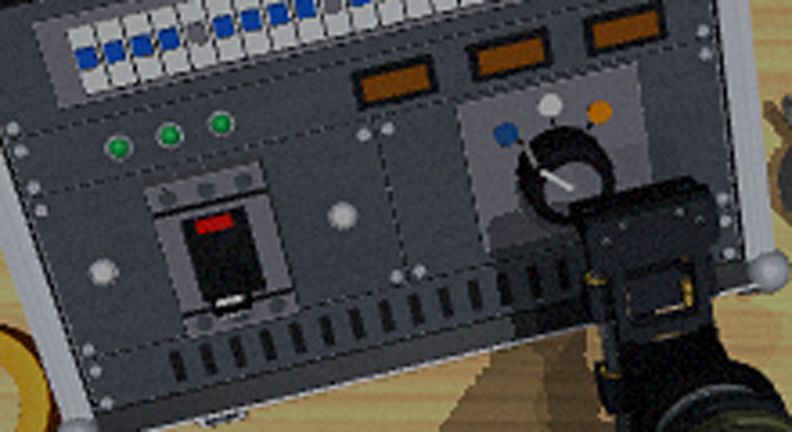

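View pics/w8.png

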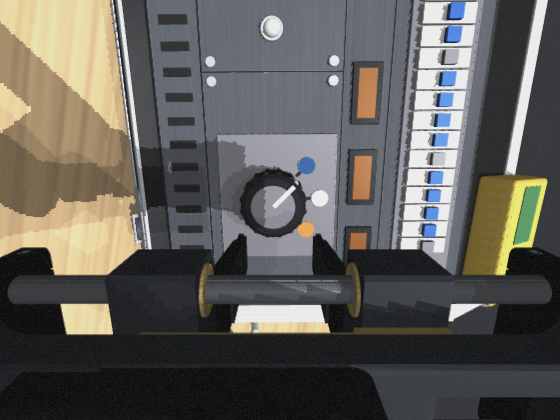

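The breaker is off: tip at x=-16…-21 mm, green covered. The knob still points to blue. I'll refine the knob axis from the wrist depth image.

```bash
python3 - <<'E'
from h import *
z=np.load('w8.npz');d=cv2.medianBlur(z['d'],3);C=cloud(d,z['mtx'],z['origin'],z['rotation']);L=(C-SEL)@F;h=L[...,2]
pan=np.median(h[100:125,220:330]);print('panel',pan)
k=((h-pan+.004>.036)&(h-pan+.004<.055)).astype(np.uint8);k[245:]=0;k[:150]=0;k[:,:225]=0;k[:,322:]=0
_,lab=cv2.connectedComponents(k);m=lab==lab[205,268]
P=L[m];print(m.sum(),cv2.minEnclosingCircle(P[:,:2].astype(np.float32)),np.percentile(P[:,:2],[1,50,99],axis=0),np.median(P[:,2]))
E
```

```text
panel 0.0020169933179728502
3383 ((0.00047937993076629937, -0.000402222853153944), 0.03158026561141014) [[-0.02761344 -0.02798277]
 [ 0.00068354  0.00198016]
 [ 0.02889712  0.02883871]] 0.04298938192665181
```

send_rows:
  series:
    - {"translation":[0,0,0],"angular":[0,0,0]}
    - {"translation":[0,0,0],"angular":[0,0,0]}
    - {"translation":[0,0,0],"angular":[0,0,0]}
    - {"translation":[0,0,0],"angular":[0,0,0]}
    - {"translation":[0,0,0],"angular":[0,0,0]}
    - {"translation":[0,0,0],"angular":[0,0,0]}

```text
t: 13.33
tool_pos: [0.5163, -0.1492, 0.2307]
ee_rot: [1.706, 2.169, 0.584]
wrist_force: [-0.6, 0.2, 0.2]
finger_gap: 0.0828
```

send_rows:
  series:
    - {"translation":[0,-0.15,0],"angular":[0,0,0]}
    - {"translation":[0,-0.15,0],"angular":[0,0,0]}
    - {"translation":[0,0,0.8],"angular":[0,0,0]}
    - {"translation":[0,0,0.8],"angular":[0,0,0]}
    - {"translation":[0,0,0.8],"angular":[0,0,0]}
    - {"translation":[0,0,0.8],"angular":[0,0,0]}
    - {"translation":[0,0,0],"angular":[0,0,0]}

```text
t: 13.92
tool_pos: [0.541, -0.142, 0.1682]
ee_rot: [1.711, 2.173, 0.584]
wrist_force: [-0.3, 0.4, -1.0]
finger_gap: 0.0948
```

```bash
python3 look.py 9; python3 - <<'E'
from h import *
from plant import status
o=status.get_obs();need(o,SEL,[.0005,0,-.02])
RR=R.from_rotvec(o['ee_rot']).as_matrix()
z=np.load('w9.npz');C=cloud(z['d'],z['mtx'],z['origin'],z['rotation']);T=(C-o['tool_pos'])@RR
m=(abs(T[...,0])<.013)&(abs(T[...,1])<.07)&(abs(T[...,1])>.04)&(T[...,2]>-.12)&(z['d']>0)
P=T[m]
for a in np.arange(-.12,.03,.01):
    s=P[(P[:,2]>=a)&(P[:,2]<a+.01)]
    if len(s): print('  z %4d'%(a*1e3),len(s),'x',(np.percentile(s[:,0],[2,98])*1e3).round(0),'|y|',(np.percentile(abs(s[:,1]),[2,98])*1e3).round(0))
E
```

```text
[-0.57 -0.36  2.19  0.45  0.99 -0.99]
t 13.9167 now loc mm [-1.7  2.3 41.5] trans rows [-0.13  0.1   3.17] rot rows [-0.04 -0.07 -0.03] F [-0.6  0.4 -0.8] gap 0.0948
toggle tip 96 [-0.01648104 -0.00036748  0.05451589]
t 14.0167 now loc mm [ 0.5  1.1 44.1] trans rows [-0.06  0.    3.2 ] rot rows [ 0.   -0.03 -0.01] F [-0.1  0.4 -0. ] gap 0.0947
  z -120 684 x [ 4. 13.] |y| [48. 50.]
  z -110 847 x [-3. 12.] |y| [48. 50.]
  z -100 697 x [-10.   6.] |y| [48. 50.]
  z  -90 723 x [-11.  12.] |y| [47. 57.]
  z  -80 651 x [-10.  12.] |y| [47. 57.]
  z  -70 562 x [ 1. 12.] |y| [46. 56.]
  z  -60 533 x [-3. 12.] |y| [46. 55.]
  z  -50 513 x [-8. 12.] |y| [47. 54.]
  z  -40 418 x [-10.  12.] |y| [46. 52.]
  z  -30 4 x [-1. 11.] |y| [47. 51.]
```

View pics/w9.png

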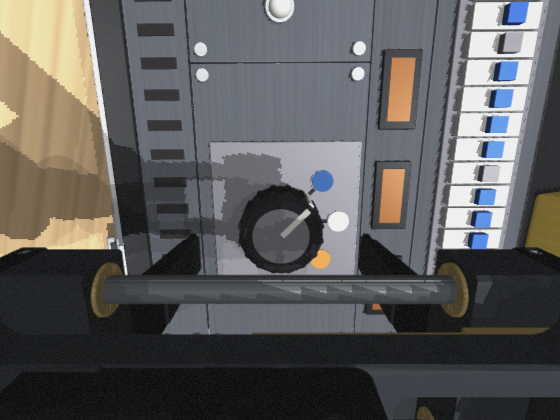

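send_rows:
  series:
    - {"translation":[-0.06,0,0.6],"angular":[0,0,0]}
    - {"translation":[0,0,0.6],"angular":[0,0,0]}
    - {"translation":[0,0,0.6],"angular":[0,0,0]}
    - {"translation":[0,0,0.6],"angular":[0,0,0]}
    - {"translation":[0,0,0.5],"angular":[0,0,0]}
    - {"translation":[0,0,0.3],"angular":[0,0,0]}
    - {"translation":[0,0,0],"angular":[0,0,0]}

```text
t: 14.6
tool_pos: [0.5736, -0.1367, 0.1161]
ee_rot: [1.708, 2.169, 0.584]
wrist_force: [-0.7, 0.1, -0.4]
finger_gap: 0.0949
```

```bash
python3 - <<'E'
from h import *
from plant import status
o=status.get_obs();need(o,SEL,[.0005,0,-.02])
E
```

```text
t 14.6 now loc mm [  0.7  -0.2 -20.1] trans rows [ 0.01 -0.01 -0.01] rot rows [ 0.   -0.03 -0.01] F [-0.8  0.2 -0. ] gap 0.0949
```

Centred at grip height. Closing with 35 N.

send_rows:
  series:
    - {"translation":[0,0,0],"angular":[0,0,0]}
    - {"translation":[0,0,0],"angular":[0,0,0]}
    - {"translation":[0,0,0],"angular":[0,0,0]}
    - {"translation":[0,0,0],"angular":[0,0,0]}
    - {"translation":[0,0,0],"angular":[0,0,0]}
    - {"translation":[0,0,0],"angular":[0,0,0]}
    - {"translation":[0,0,0],"angular":[0,0,0]}
    - {"translation":[0,0,0],"angular":[0,0,0]}
    - {"translation":[0,0,0],"angular":[0,0,0]}
  fingers: 0
  newtons: 35

```text
t: 15.35
tool_pos: [0.5728, -0.1372, 0.1164]
ee_rot: [1.707, 2.171, 0.581]
wrist_force: [-6.6, -1.3, 2.3]
finger_gap: 0.0598
```

```bash
python3 - <<'E'
from h import *
from plant import status
o=status.get_obs();need(o,SEL,[.0005,0,-.02]);print(o['moment'],o['q'].round(2))
E
```

```text
t 15.35 now loc mm [  0.1  -0.5 -19.4] trans rows [0.02 0.02 0.03] rot rows [-0.01 -0.02  0.01] F [-4.7  0.2  5.3] gap 0.0598
[-0.43175288  1.12193914  0.09560486] [-0.52 -0.24  2.19  0.47  0.86 -1.01]
```

Gripped (gap 59.8 mm). Turning clockwise, which is +z in the tool frame.

send_rows:
  series:
    - {"translation":[0,0,0],"angular":[0,0,0.6]}
    - {"translation":[0,0,0],"angular":[0,0,0.6]}
    - {"translation":[0,0,0],"angular":[0,0,0.8]}
    - {"translation":[0,0,0],"angular":[0,0,0.8]}
    - {"translation":[0,0,0],"angular":[0,0,0.8]}
    - {"translation":[0,0,0],"angular":[0,0,0.8]}
    - {"translation":[0,0,0],"angular":[0,0,0.8]}
    - {"translation":[0,0,0],"angular":[0,0,0.8]}

```text
t: 16.02
tool_pos: [0.5725, -0.1371, 0.1162]
ee_rot: [2.244, 1.752, 0.693]
wrist_force: [-9.2, -3.2, 4.3]
finger_gap: 0.0597
```

```bash
python3 look.py 10; python3 - <<'E'
from h import *
from plant import status
o=status.get_obs();print((F.T@o['moment']),o['q'].round(2))
E
```

```text
[-0.52 -0.24  2.19  0.47  0.86 -0.53]
t 16.0167 now loc mm [ -0.3  -0.3 -19.4] trans rows [0.02 0.   0.13] rot rows [-0.03 -0.02 -6.03] F [-6.3 -0.9  8.5] gap 0.0597
toggle tip 97 [-0.01605965 -0.0005008   0.0548416 ]
[-0.03624043  1.50471957 -0.10913336] [-0.52 -0.24  2.19  0.47  0.86 -0.53]
```

View pics/w10.png

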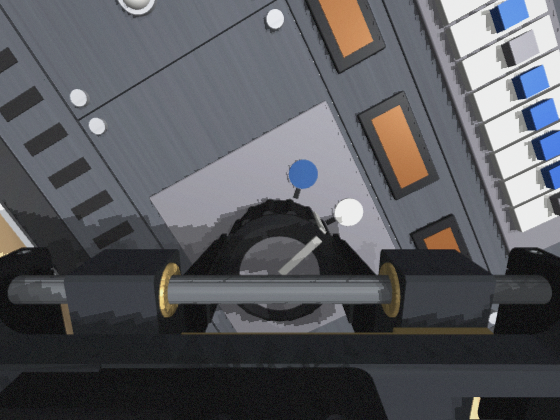

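The knob follows the grip, with its line now between blue and white. Continuing to orange.

send_rows:
  series:
    - {"translation":[0,0,0],"angular":[0,0,0.8]}
    - {"translation":[0,0,0],"angular":[0,0,0.8]}
    - {"translation":[0,0,0],"angular":[0,0,0.8]}
    - {"translation":[0,0,0],"angular":[0,0,0.8]}
    - {"translation":[0,0,0],"angular":[0,0,0.8]}
    - {"translation":[0,0,0],"angular":[0,0,0.8]}
    - {"translation":[0,0,0],"angular":[0,0,0.8]}
    - {"translation":[0,0,0],"angular":[0,0,0.8]}
    - {"translation":[0,0,0],"angular":[0,0,0.8]}
    - {"translation":[0,0,0],"angular":[0,0,0.8]}

```text
t: 16.95
tool_pos: [0.5721, -0.1368, 0.116]
ee_rot: [2.813, 1.005, 0.792]
wrist_force: [-10.7, -2.2, 4.6]
finger_gap: 0.0595
```

```bash
python3 - <<'E'
from h import *
from plant import status
o=status.get_obs();need(o,SEL,[.0005,0,-.02]);print((F.T@o['moment']),o['q'].round(2))
E
```

```text
t 16.95 now loc mm [ -0.6   0.1 -19.4] trans rows [0.05 0.03 0.03] rot rows [-5.000e-02 -1.000e-02 -1.403e+01] F [-7.1  0.4  9.4] gap 0.0595
[0.21601124 1.70158271 0.14883277] [-0.52 -0.24  2.19  0.47  0.86  0.11]
```

send_rows:
  series:
    - {"translation":[0,0,0],"angular":[0,0,0.8]}
    - {"translation":[0,0,0],"angular":[0,0,0.8]}
    - {"translation":[0,0,0],"angular":[0,0,0.8]}
    - {"translation":[0,0,0],"angular":[0,0,0.8]}
    - {"translation":[0,0,0],"angular":[0,0,0.8]}
    - {"translation":[0,0,0],"angular":[0,0,0.8]}
    - {"translation":[0,0,0],"angular":[0,0,0.8]}
    - {"translation":[0,0,0],"angular":[0,0,0.3]}
    - {"translation":[0,0,0],"angular":[0,0,0]}

```text
t: 17.7
tool_pos: [0.5718, -0.1363, 0.1159]
ee_rot: [-2.953, -0.323, -0.783]
wrist_force: [-11.1, -0.2, 5.2]
finger_gap: 0.0598
```

```bash
python3 look.py 11; python3 - <<'E'
from h import *
from plant import status
o=status.get_obs();print((F.T@o['moment']),o['q'].round(2))
E
```

```text
[-0.52 -0.24  2.19  0.47  0.86  0.58]
t 17.7 now loc mm [ -0.8   0.6 -19.5] trans rows [0.04 0.03 0.13] rot rows [-7.000e-02 -1.000e-02 -1.989e+01] F [-6.8  2.5  9.9] gap 0.0598
toggle tip 97 [-0.01621838 -0.00069389  0.05452237]
[0.60511677 1.65862128 0.3946509 ] [-0.52 -0.24  2.19  0.47  0.86  0.58]
```

View pics/w11.png

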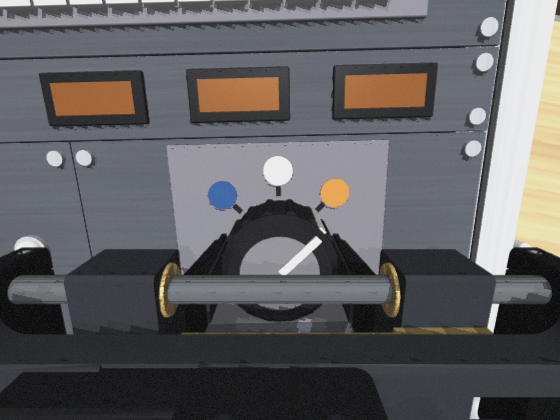

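The knob line points towards orange (335,193), with 1.59 rad turned. Releasing and backing off.

send_rows:
  series:
    - {"translation":[0,0,0],"angular":[0,0,0]}
    - {"translation":[0,0,0],"angular":[0,0,0]}
    - {"translation":[0,0,0],"angular":[0,0,0]}
    - {"translation":[0,0,0],"angular":[0,0,0]}
    - {"translation":[0,0,0],"angular":[0,0,0]}
    - {"translation":[0,0,0],"angular":[0,0,0]}
    - {"translation":[0,0,-0.6],"angular":[0,0,0]}
    - {"translation":[0,0,-0.8],"angular":[0,0,0]}
    - {"translation":[0,0,-1],"angular":[0,0,0]}
    - {"translation":[0,0,-1],"angular":[0,0,0]}
    - {"translation":[0,0,-1],"angular":[0,0,0]}
    - {"translation":[0,0,-1],"angular":[0,0,0]}
  fingers: 1

```text
t: 18.8
tool_pos: [0.5207, -0.1497, 0.211]
ee_rot: [-2.952, -0.32, -0.791]
wrist_force: [-0.4, 0.1, 0.1]
finger_gap: 0.0952
```

```bash
python3 look.py 12
```

```text
[-0.61 -0.44  2.17  0.44  1.09  0.6 ]
t 18.8 now loc mm [ 1.1 -0.4 89.3] trans rows [-0.06 -0.01  5.57] rot rows [ -0.    -0.03 -19.91] F [-0.3  0.2  0.3] gap 0.0952
toggle tip 98 [-0.01622304 -0.00022205  0.0543222 ]
```

View pics/w12.png

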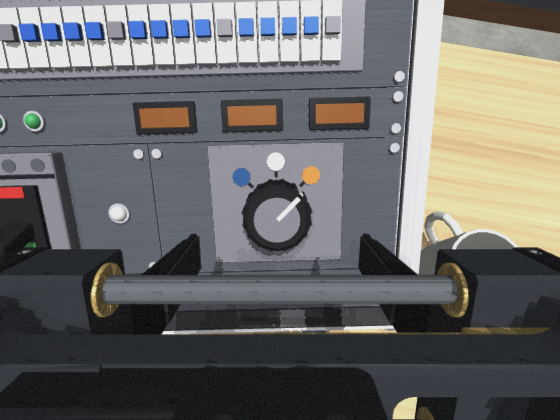

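The knob now points squarely at orange and the breaker is still off. Closing the fingers and moving to just below the toggle.

send_rows:
  series:
    - {"translation":[-0.2,-1,0],"angular":[0,0,0]}
    - {"translation":[-0.2,-1,0],"angular":[0,0,0]}
    - {"translation":[-0.2,-1,0],"angular":[0,0,0]}
    - {"translation":[-0.2,-1,0],"angular":[0,0,0]}
    - {"translation":[-0.2,-1,0],"angular":[0,0,0]}
    - {"translation":[-0.2,-1,0],"angular":[0,0,0]}
    - {"translation":[-0.2,-1,0],"angular":[0,0,0]}
    - {"translation":[-0.2,-1,0],"angular":[0,0,0]}
    - {"translation":[-0.2,-1,0],"angular":[0,0,0]}
    - {"translation":[-0.2,-1,0],"angular":[0,0,0]}
    - {"translation":[-0.2,-1,0],"angular":[0,0,0]}
    - {"translation":[-0.2,-1,0],"angular":[0,0,0]}
  fingers: 0
  newtons: 20

```text
t: 19.9
tool_pos: [0.4279, 0.0768, 0.1876]
ee_rot: [-2.952, -0.319, -0.789]
wrist_force: [0.7, 1.6, -0.8]
finger_gap: 0.0205
```

```bash
python3 - <<'E'
from h import *
from plant import status,viewer
o=status.get_obs()
need(o,BRK,[-.048,0,.009],R.from_rotvec(o['ee_rot']).as_matrix());print(o['q'].round(2))
E
```

```text
t 19.9 now loc mm [-41.7   1.1  87.6] trans rows [-0.31  0.07  3.93] rot rows [0. 0. 0.] F [ 0.5  1.4 -1.2] gap 0.0205
[-0.06 -0.87  2.45  0.17  1.07  1.25]
```

send_rows:
  series:
    - {"translation":[-0.3,0.07,0],"angular":[0,0,0]}
    - {"translation":[0,0,0],"angular":[0,0,0]}
    - {"translation":[0,0,0],"angular":[0,0,0]}
    - {"translation":[0,0,0.65],"angular":[0,0,0]}
    - {"translation":[0,0,0.65],"angular":[0,0,0]}
    - {"translation":[0,0,0.65],"angular":[0,0,0]}
    - {"translation":[0,0,0.65],"angular":[0,0,0]}
    - {"translation":[0,0,0.65],"angular":[0,0,0]}
    - {"translation":[0,0,0.65],"angular":[0,0,0]}
    - {"translation":[0,0,0],"angular":[0,0,0]}

```text
t: 20.73
tool_pos: [0.4609, 0.0814, 0.1152]
ee_rot: [-2.955, -0.316, -0.782]
wrist_force: [-0.2, -0.4, -0.9]
finger_gap: 0.0003
```

```bash
python3 - <<'E'
from h import *
from plant import status,viewer
o=status.get_obs()
need(o,BRK,[-.003,0,.009],R.from_rotvec(o['ee_rot']).as_matrix())
p,d=viewer.capture('wrist');cv2.imwrite('pics/w13.png',p)
E
```

```text
t 20.7333 now loc mm [-49.1  -2.2   8.2] trans rows [ 2.3  -0.17 -0.05] rot rows [0. 0. 0.] F [-0.7 -0.3 -0.7] gap 0.0003
```

View pics/w13.png

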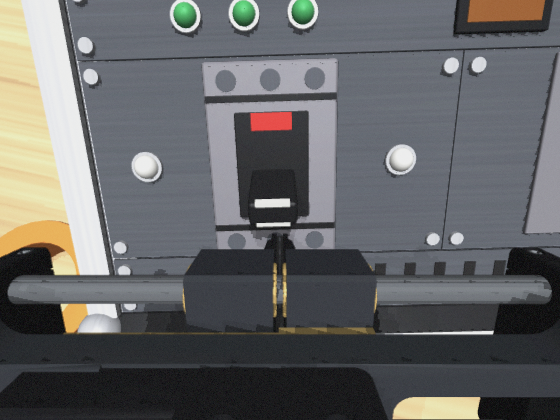

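The closed fingers, at (279,240), sit just below the toggle, at (272,205), and lined up with it. Pushing up the slope.

send_rows:
  series:
    - {"translation":[0.4,-0.1,0],"angular":[0,0,0]}
    - {"translation":[0.4,0,0],"angular":[0,0,0]}
    - {"translation":[0.4,0,0],"angular":[0,0,0]}
    - {"translation":[0.4,0,0],"angular":[0,0,0]}

```text
t: 21.12
tool_pos: [0.4887, 0.0902, 0.1357]
ee_rot: [-2.953, -0.319, -0.79]
wrist_force: [-1.8, -0.7, -0.6]
finger_gap: 0.0004
```

send_rows:
  series:
    - {"translation":[0.4,0,0],"angular":[0,0,0]}
    - {"translation":[0.4,0,0],"angular":[0,0,0]}
    - {"translation":[0,0,0],"angular":[0,0,0]}

```text
t: 21.37
tool_pos: [0.4997, 0.0927, 0.1415]
ee_rot: [-2.957, -0.323, -0.776]
wrist_force: [-19.1, -6.5, 7.6]
finger_gap: 0.0009
```

```bash
python3 - <<'E'
from h import *
from plant import status,viewer
o=status.get_obs()
need(o,BRK,[-.003,0,.009],R.from_rotvec(o['ee_rot']).as_matrix())
p,d=viewer.capture('wrist');cv2.imwrite('pics/w14.png',p)
E
```

```text
t 21.3667 now loc mm [-1.1 -0.4 10.8] trans rows [-0.1  -0.02  0.09] rot rows [0. 0. 0.] F [-13.6  -1.8  16.7] gap 0.0009
```

View pics/w14.png

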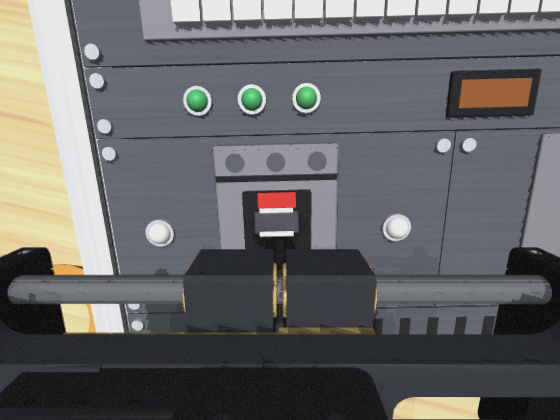

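The toggle snapped to on, and the fingers are now pressing lightly against its stop. Backing off down the slope and out.

send_rows:
  series:
    - {"translation":[-0.6,0,0],"angular":[0,0,0]}
    - {"translation":[-0.4,0,-0.4],"angular":[0,0,0]}
    - {"translation":[0,0,-1],"angular":[0,0,0]}
    - {"translation":[0,0,-1],"angular":[0,0,0]}
    - {"translation":[0,0,-1],"angular":[0,0,0]}
    - {"translation":[0,0,-1],"angular":[0,0,0]}
    - {"translation":[0,0,0],"angular":[0,0,0]}
    - {"translation":[0,0,0],"angular":[0,0,0]}

```text
t: 22.08
tool_pos: [0.4434, 0.079, 0.2114]
ee_rot: [-2.951, -0.319, -0.798]
wrist_force: [-0.1, -0.3, 0.3]
finger_gap: 0.0005
```

```bash
python3 look.py 15; python3 - <<'E'
from h import *
from plant import viewer
p,d=viewer.capture('scene');cv2.imwrite('pics/s15.png',p)
p,d=viewer.capture('top');a=np.load('top0.npz')['p'];print('tester/mug/tape diff',[np.abs(p[s].astype(int)-a[s]).mean().round(2) for s in (np.s_[105:160,290:370],np.s_[210:265,375:435],np.s_[275:330,130:188],np.s_[50:100,50:100])])
E
```

```text
[-0.05 -0.82  2.39  0.16  1.07  1.27]
t 22.0833 now loc mm [-17.3 240.1 100.3] trans rows [ 1.09 11.98  6.12] rot rows [  0.06  -0.06 -19.91] F [ 0.  -0.2  0.3] gap 0.0005
toggle tip 71 [ 0.02150691 -0.00075309  0.05669467]
tester/mug/tape diff [np.float64(5.91), np.float64(6.12), np.float64(7.1), np.float64(6.17)]
```

View pics/t15.png

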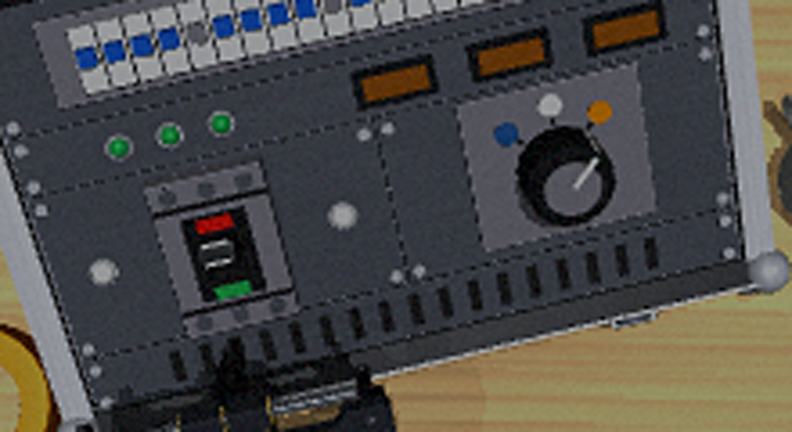

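View pics/s15.png

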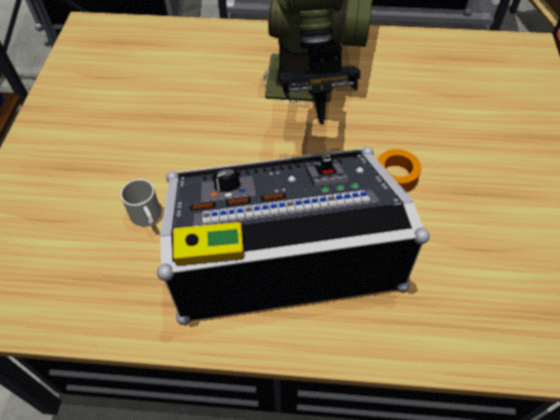

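The toggle is on (tip at +21 mm), the knob is on orange, the tester, mug and tape haven't moved, and the arm is clear with no force on it.

```bash
python3 - <<'E'
from plant import order
print(order.sign_off())
E
```

```text
the job is handed in; nothing more can be done
None
```

The rack is on the orange (house) supply and I've handed the job in at about 22 s. The breaker went off first, the knob then turned clockwise 1.59 rad past white to orange, and the breaker went back on.

- **Last checks:** The toggle tip is at +21 mm, which is on, and the knob line points at the orange mark. The mug, tape and tester look unmoved in the top view. The wrist force is about zero, with the gripper clear of the case.
- **What disagreed:** The reported TCP lies about 31–34 mm beyond the visible fingertips. My first two pushes at the toggle therefore passed over it without touching anything. I measured the offset from depth images and corrected for it. The selector was not touched until the breaker was seen off.
- **Force on the last flip:** The fingertips pressed the toggle against its on stop with about 22 N before I backed off.

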